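# Set out capacitors by size for measuring

## Robot

A 7-joint arm with a two-finger parallel gripper is mounted at the origin on the work surface. World frame = base frame: x ahead of the robot, y to its left, z up, the work surface at z = 0. Lengths are in m, angles in rad, forces in N, time in s.
With the tool pointing down it reaches from about 0.4 to 0.875 m from the base axis. Payload 6.5 kg.
Tool frame: the origin (TCP) lies on the mounting face of the last link; the fingertips stand 166 mm ahead of it and the grasp point (between the pads) lies r.grasp_offset ahead of it (r.grasp_offset is the distance from the TCP to the grasp point, in m); z points along the fingers, y is the direction in which the jaws open and shut (so a half turn about z gives the same grasp; the last joint's range is limited). The gripper opens to 88 mm and grips with 3 to 60 N. Pads are 18 mm wide; open, the fingers measure 123 mm over their backs; the gripper's body (75 mm by 187 mm) begins 45 mm behind the grasp point.
Start: joints at [1.172, 0.536, -0.004, 1.538, 0.003, 1.067, -0.071], TCP at [0.212, -0.614, 0.405] pointing down, gripper open.
Joint ranges: [-2.7, 2.7], [-0.37, 2.16], [-1.27, 1.26], [0.24, 2.4], [-1.31, 4.45], [0.19, 1.91], [-2.76, 2.76]. Speed limits (rad/s): [2.39, 2.39, 3.14, 3.14, 3.14, 3.14, 3.14].

## Interface

Orientations are given as [roll, pitch, yaw] about the fixed x, y, z axes, in that order (R = Rz(yaw) Ry(pitch) Rx(roll)).
In Python, from bench import r gives the robot as it stands.
- The arm moves only by the shell command python3 -m jog 'ROWS' [OPENING] [FORCE]. ROWS is JSON, a list of rows, each a list of 6 numbers: the shift along the tool's x, y, z in mm, then the turn, a rotation vector about the tool's x, y, z in rad. A call has exactly 8 rows; each row is the pose to reach, as a shift and turn from the pose measured when the call began, along the tool's axes at that moment; what a row does not reach only later rows make up. A row lasts 1/10 s, in which the tool goes at most 50 mm and 8.59 degrees, less where a joint would pass 70% of its speed; a pose out of reach is approached as far as the arm can. A call with a gripper value outside its range is refused whole. OPENING is the closure in counts, from 0 (fully open) to 255 (shut), set as the call begins (- or left out, the last holds). The fingers move at their own pace and stop on an object; FORCE is the grip in N (left out, the last holds). Time passes only in rows, so rows that repeat a pose let the fingers close, or fill a call up. It gives the time, the measured TCP pose, the force and the opening at its end, in the units of the state.
- r.state(): the state, without advancing time (a new reading comes with each control period).
- r.get_image(name): name is "scene" or "top" or "wrist"; returns the picture (480x640x3 uint8, red, green, blue); there is no depth.
- r.camera_params(name): a dict with "fx", "fy", "cx", "cy" (pixels), "dist_coeffs" ([k1, k2, p1, p2, k3] as OpenCV has them; the pictures are not rectified), "eye" and "rotation" of the camera in the world. Camera axes: x right, y down, z forward; pixel columns grow to the right and rows downward; lengths in m; the calibration is good to about 2 mm. A picture is of the moment at which its call begins: read the wrist's pose just before it. camera_params takes no time and is no camera call; for the wrist camera it gives the pose at the moment of the call.
- r.hand_in(): hands the job in, once; it reports no verdict.
The state is a dict: "time_s": time; "qpos": joint angles; "qvel": joint speeds; "tau": joint torques, N m; "eef_pos": TCP position; "tcp_rot": TCP orientation; "contact_force": force on the tool from outside, world axes, zero at the start; "wrist_torque": the same for the moment, N m; "finger_gap": opening from 0.0 (shut) to 1.0 (fully open).
Only numpy, scipy, OpenCV 4.12 (cv2) and the standard library are available. Lean on these libraries where they do the work, as an engineer would, in place of code of your own. Each camera call takes 0.05 s, during which the arm holds its last target.

## Task

Set the four capacitors out for inspection, one upright in the middle of each sample dish, in order of size: the smallest in the dish next to the low, wide measuring meter (the cream one with the black test fixture on its front), then larger and larger to the largest at the other end of the row. Set them down rather than dropping them, do not tip any over, and leave the green circuit board where it lies.

Things in the scene. Friction and masses are not known exactly. Their poses are not given: they have to be found in the camera images.
- cap_25_mid (a point): The smallest capacitor: a dark upright aluminium-topped can with two screw terminals on top, 25 mm in diameter and 50 mm tall (terminals stand 3 mm higher), loose, standing on the bench mat (z = 0) at the start. This point is its centre, half-way up (25 mm above its underside); z is the can's axis, upward.
- cap_32_mid (a point): The second smallest capacitor: a dark upright aluminium-topped can with two screw terminals on top, 32 mm in diameter and 64 mm tall (terminals stand 3 mm higher), loose, standing on the bench mat (z = 0) at the start. This point is its centre, half-way up (32 mm above its underside); z is the can's axis, upward.
- cap_40_mid (a point): The second largest capacitor: a dark upright aluminium-topped can with two screw terminals on top, 40 mm in diameter and 80 mm tall (terminals stand 3 mm higher), loose, standing on the bench mat (z = 0) at the start. This point is its centre, half-way up (40 mm above its underside); z is the can's axis, upward.
- cap_50_mid (a point): The largest capacitor: a dark upright aluminium-topped can with two screw terminals on top, 50 mm in diameter and 98 mm tall (terminals stand 3 mm higher), loose, standing on the bench mat (z = 0) at the start. This point is its centre, half-way up (49 mm above its underside); z is the can's axis, upward.
- dish_a: Shallow square grey sample dish, fixed; the end dish at the robot's left (+y) end of the row. 76 x 76 mm outside, 70 x 70 inside, 8 mm high: floor 3 mm thick, rim 5 mm above it. Origin: centre of its underside, 3 mm above the bench, so a can in it stands 3 mm above the origin. y runs along the row to the robot's left end, x across it, away from the robot. Dishes stand 79 to 91 mm apart.
- dish_b: Shallow square grey sample dish, fixed; the second dish from the robot's left (+y). 76 x 76 mm outside, 70 x 70 inside, 8 mm high: floor 3 mm thick, rim 5 mm above it. Origin: centre of its underside, 3 mm above the bench, so a can in it stands 3 mm above the origin. y runs along the row to the robot's left end, x across it, away from the robot. Dishes stand 79 to 91 mm apart.
- dish_c: Shallow square grey sample dish, fixed; the third dish from the robot's left (+y). 76 x 76 mm outside, 70 x 70 inside, 8 mm high: floor 3 mm thick, rim 5 mm above it. Origin: centre of its underside, 3 mm above the bench, so a can in it stands 3 mm above the origin. y runs along the row to the robot's left end, x across it, away from the robot. Dishes stand 79 to 91 mm apart.
- dish_d: Shallow square grey sample dish, fixed; the end dish at the robot's right (-y) end of the row. 76 x 76 mm outside, 70 x 70 inside, 8 mm high: floor 3 mm thick, rim 5 mm above it. Origin: centre of its underside, 3 mm above the bench, so a can in it stands 3 mm above the origin. y runs along the row to the robot's left end, x across it, away from the robot. Dishes stand 79 to 91 mm apart.
- meter_front (a point): Measuring (LCR) meter: low wide cream instrument, 215 wide (y), 240 deep (x), 92 mm high, a black fixture 45 mm high reaching 49 mm out in front; fixed, beyond one end of the dish row. (At the other end: a dark, tall, narrow power supply, 115 wide, 155 high, handle to 177 mm.) This point: middle of its width, level with the front of the fixture, 28 mm up; x to its rear.
- board: Small green circuit board on four brass feet, 66 x 46 mm, 16 mm high, lying loose between the capacitors. Origin: centre of its underside. Not to be moved.
There are look-alikes about, which are no part of the job. Leave any orange look-alike of the part that bears cap_25_mid alone.

How it is judged:
By the outcome, as a careful person would: the job done as asked, in the order asked, and still so for the second after the job is handed in, with the robot touching nothing.
It also fails if it takes over 102 s, if anything falls off the work surface, if the arm or the gripper's body presses on something with over 40 N, if the wrist force passes 120 N, or if a joint passes its speed limit or range.

## Working session

There is one attempt and no reset: what is moved stays moved. The work goes in short steps, Python scripts to look and compute and a shell command to move; the robot and the scene stay as the last step left them, time stands still between calls to the robot, and variables do not carry over. Pictures are saved under pics/ and viewed, and the job is handed in when it is done.

```bash
ls; mkdir -p pics; python3 - <<'E'
from bench import r
import cv2
s=r.state();print({k:s[k] for k in('time_s','eef_pos','tcp_rot','finger_gap','contact_force')}, r.grasp_offset)
for n in('scene','top','wrist'):
    print(n,r.camera_params(n))
    cv2.imwrite(f'pics/{n}0.png',r.get_image(n)[:,:,::-1])
E
```

```text
pics
{'time_s': 0.0, 'eef_pos': array([ 0.21224407, -0.61401817,  0.40383815]), 'tcp_rot': array([-3.13982769e+00,  1.44935143e-04,  3.32853513e-01]), 'finger_gap': 0.9983877868047198, 'contact_force': array([ 0.32516051, -0.09249046, -0.06379897])} 0.1473
scene {'fx': 614.3001286090589, 'fy': 614.3001286090589, 'cx': 321.742482965806, 'cy': 243.26461713167015, 'dist_coeffs': array([-0.1703333,  0.       ,  0.       ,  0.       ,  0.       ]), 'eye': array([1.4346651 , 0.42576101, 0.72534204]), 'rotation': array([-2.17617278, -0.02078298,  1.98851541])}
top {'fx': 516.1224540259188, 'fy': 516.1224540259188, 'cx': 319.0202674117183, 'cy': 236.5624937901912, 'dist_coeffs': array([-0.12638999,  0.        ,  0.        ,  0.        ,  0.        ]), 'eye': array([0.326385  , 0.04441172, 1.26032119]), 'rotation': array([-2.95031379, -0.00564758, -1.59528019])}
wrist {'fx': 405.99973979378217, 'fy': 405.99973979378217, 'cx': 326.2713850113369, 'cy': 237.29288461019513, 'dist_coeffs': array([-0.03520234,  0.        ,  0.        ,  0.        ,  0.        ]), 'eye': array([ 0.28934887, -0.58876089,  0.38521025]), 'rotation': array([ 2.82327858e+00,  1.51818431e-03, -1.23580761e+00])}
```

View pics/top0.png

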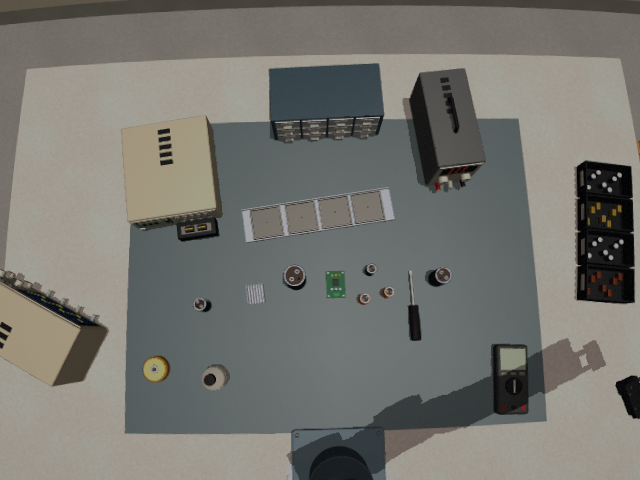

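View pics/scene0.png

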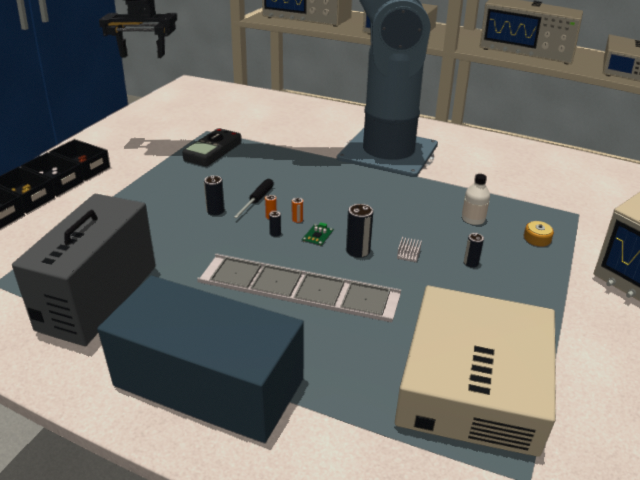

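View pics/wrist0.png

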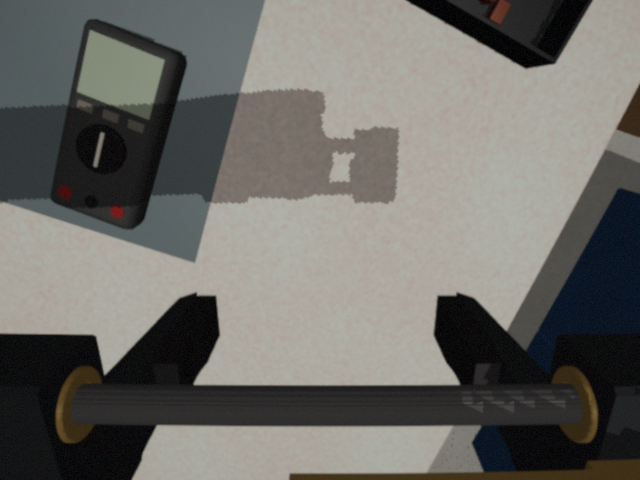

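The top view shows the meter with its fixture at left (198,229), which is +y, so dish_a takes the smallest can. The cans appear at about (370,269) 25, (201,304) 32, (441,275) 40 and (294,276) 50. The orange look-alikes are at (364,299) and (388,292), the board is at (335,284), and the tilted dish row runs from (265,221) to (368,206).

```bash
python3 - <<'E'
import cv2
im=cv2.imread('pics/top0.png')
a=im[180:250,235:402]; cv2.imwrite('pics/zA.png',cv2.resize(a,None,fx=4.7,fy=4.7,interpolation=cv2.INTER_CUBIC))
b=im[250:315,270:460]; cv2.imwrite('pics/zB.png',cv2.resize(b,None,fx=4.2,fy=4.2,interpolation=cv2.INTER_CUBIC))
c=im[285:325,180:220]; cv2.imwrite('pics/zC.png',cv2.resize(c,None,fx=8,fy=8,interpolation=cv2.INTER_CUBIC))
E
```

```text
(no output)
```

View pics/zA.png

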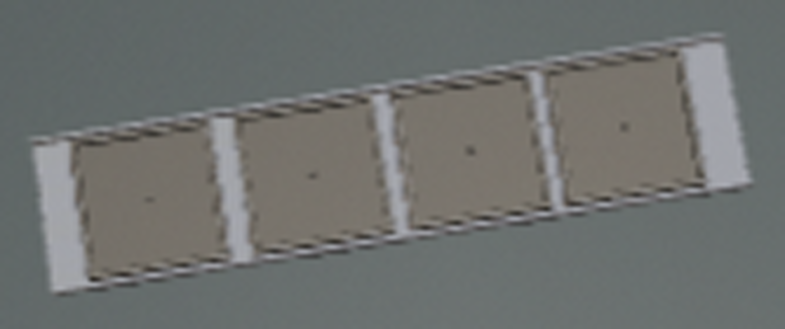

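View pics/zB.png

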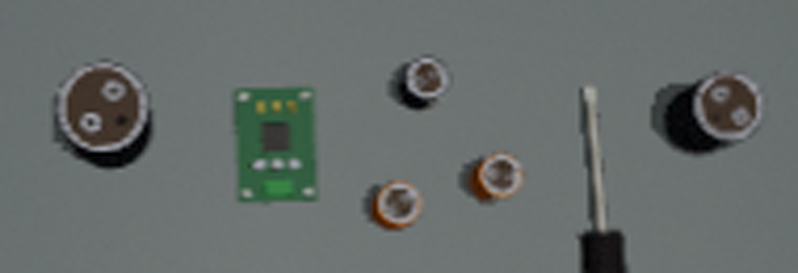

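View pics/zC.png

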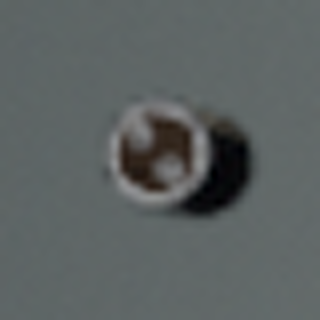

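```bash
cat > h.py <<'E'
import numpy as np,cv2
from bench import r
from scipy.spatial.transform import Rotation as Ro
def cam(p):
    K=np.array([[p['fx'],0,p['cx']],[0,p['fy'],p['cy']],[0,0,1.]]);R=Ro.from_euler('xyz',p['rotation']).as_matrix()
    return K,np.array(p['dist_coeffs']),R,np.array(p['eye'])
def toworld(p,uv,z):
    K,d,R,e=cam(p); n=cv2.undistortPoints(np.array([[uv]],float),K,d)[0,0]
    v=R@np.array([n[0],n[1],1]); return e+v*(z-e[2])/v[2]
def topix(p,X):
    K,d,R,e=cam(p)
    return cv2.projectPoints(np.array(X,float).reshape(-1,3),cv2.Rodrigues(R.T)[0],-R.T@e,K,d)[0][:,0]
def rel(X,yaw=None,pos=None):
    "tool-frame shift (mm) from current TCP to place grasp point at world X; tool pointing down w/ current rot"
    s=r.state();T=Ro.from_euler('xyz',s['tcp_rot']).as_matrix()
    return s,T
E
python3 - <<'E'
from h import *
p=r.camera_params('top')
def z(x,y,f,o):return ((x+.5)/f-.5+o[0],(y+.5)/f-.5+o[1])
D=[toworld(p,z(x,y,4.7,(235,180)),.006) for x,y in((150,199),(312,175),(470,151),(624,127))]
for n,d in zip('abcd',D):print(n,d.round(4))
v=D[0]-D[3];print('row yaw',np.degrees(np.arctan2(-v[0],v[1])),np.diff(D,axis=0).round(4))
for n,uv,h in(('50',z(103,107,4.2,(270,250)),.098),('25',z(427,77,4.2,(270,250)),.05),('40',z(728,106,4.2,(270,250)),.08),('32',z(158,153,8,(180,285)),.064),
 ('or1',z(398,202,4.2,(270,250)),.05),('or2',z(499,175,4.2,(270,250)),.05),('board',z(276,145,4.2,(270,250)),.014)):
    print(n,toworld(p,uv,h).round(4))
for n,x,y in(('drv tip',588,88),('handle',602,240)):print(n,toworld(p,z(x,y,4.2,(270,250)),.01).round(4))
E
```

```text
a [0.6092 0.1612 0.006 ]
b [0.6202 0.0751 0.006 ]
c [ 0.6313 -0.0091  0.006 ]
d [ 0.6427 -0.0918  0.006 ]
row yaw 7.543506026985623 [[ 0.011  -0.0861 -0.    ]
 [ 0.0112 -0.0842  0.    ]
 [ 0.0113 -0.0826  0.    ]]
50 [0.4638 0.0908 0.098 ]
25 [ 0.482 -0.09   0.05 ]
40 [ 0.4576 -0.2529  0.08  ]
32 [0.4057 0.3136 0.064 ]
or1 [ 0.4122 -0.0708  0.05  ]
or2 [ 0.4257 -0.1281  0.05  ]
board [ 0.4493 -0.0051  0.014 ]
drv tip [ 0.4782 -0.1884  0.01  ]
handle [ 0.3898 -0.1918  0.01  ]
```

```bash
cat > go.py <<'E'
# usage: go.py X Y Zgrasp yawdeg  -> tool-frame shift/turn needed (printed only)
import sys
from h import *
x,y,g,yaw=map(float,sys.argv[1:5])
s=r.state();T=Ro.from_euler('xyz',s['tcp_rot'])
G=Ro.from_euler('xyz',[np.pi,0,np.radians(yaw)])
t=np.array([x,y,g+r.grasp_offset])
print('shift',(T.inv().apply(t-s['eef_pos'])*1000).round(1),'turn',(T.inv()*G).as_rotvec().round(4))
E
python3 go.py 0.52 -0.28 0.25 60
```

```text
shift [ 400.  -215.2    7. ] turn [-1.300e-03 -4.000e-04 -7.144e-01]
```

```bash
python3 -m jog '[[50,-27,1,0,0,-0.09],[100,-54,2,0,0,-0.18],[150,-81,3,0,0,-0.27],[200,-108,4,0,0,-0.36],[250,-135,5,0,0,-0.45],[300,-162,6,0,0,-0.54],[350,-189,7,0,0,-0.63],[400,-215,7,0,0,-0.71]]' 0; python3 go.py 0.465 0.025 0.25 97.5
```

```text
time_s: 0.95
eef_pos: [0.4839, -0.3182, 0.3976]
tcp_rot: [-3.14, -0.001, 1.046]
contact_force: [1.3, -0.6, -0.2]
finger_gap: 0.997
shift [ 287.6 -188.3    0.7] turn [-0.001  -0.001  -0.6555]
```

```bash
python3 -m jog '[[40,-26,0,0,0,-0.08],[80,-52,0,0,0,-0.16],[120,-78,0,0,0,-0.24],[160,-104,0,0,0,-0.33],[200,-131,0,0,0,-0.41],[240,-158,0,0,0,-0.5],[288,-188,0,0,0,-0.58],[288,-188,0,0,0,-0.655]]'; python3 - <<'E'
from h import *
p=r.camera_params('wrist');im=r.get_image('wrist');print(r.state()['eef_pos'],r.state()['tcp_rot'])
cv2.imwrite('pics/w1.png',im[:,:,::-1])
import pickle;pickle.dump(p,open('pics/w1.pkl','wb'))
print(topix(p,[[.4638,.0908,.098],[.482,-.09,.05],[.6202,.0751,.006],[.6313,-.0091,.006],[.6092,.1612,.006]]).round(1))
E
```

```text
time_s: 1.75
eef_pos: [0.4646, 0.0313, 0.3985]
tcp_rot: [3.141, -0.004, 1.713]
contact_force: [-0.2, -0.9, 1.0]
finger_gap: 0.999
[0.46486569 0.02956309 0.39825725] [-3.14150724e+00 -2.65515938e-03  1.71507625e+00]
[[337.4 138.3]
 [325.7 334.8]
 [498.6 173.3]
 [486.4 258.8]
 [512.5  73.6]]
```

View pics/w1.png

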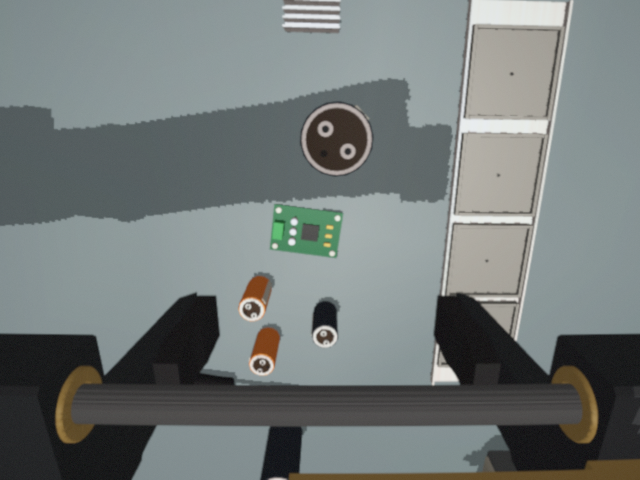

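The wrist view agrees with the top-camera estimate. Can 50's top is at (337,138), and the dish dots are at (512,73.5), (498.5,174.5) and (487,260.5), all within 2 px of the predictions. Next I go above can 50.

```bash
python3 - <<'E'
from h import *
import pickle
p=pickle.load(open('pics/w1.pkl','rb'))
for uv,z in(((337,138.5),.098),((325.5,337.5),.05),((512,73.5),.006),((498.5,174.7),.006),((487,260.5),.006)):print(toworld(p,uv,z).round(4))
E
python3 go.py 0.464 0.0905 0.13 97.5
```

```text
[0.4636 0.0907 0.098 ]
[ 0.4822 -0.0929  0.05  ]
[0.6087 0.1612 0.006 ]
[0.6205 0.0738 0.006 ]
[ 0.6324 -0.0108  0.006 ]
shift [ 60.1   7.9 121.1] turn [-0.0001 -0.0027  0.0134]
```

```bash
python3 -m jog '[[20,2,20,0,0,0.01],[40,5,50,0,-0.003,0.013],[60,8,85,0,-0.003,0.013],[60,8,121,0,-0.003,0.013],[60,8,121,0,-0.003,0.013],[60,8,121,0,-0.003,0.013],[60,8,121,0,-0.003,0.013],[60,8,121,0,-0.003,0.013]]'; python3 go.py 0.4637 0.0908 0.06 97.5
```

```text
time_s: 2.6
eef_pos: [0.4649, 0.0899, 0.279]
tcp_rot: [3.139, 0.001, 1.7]
contact_force: [-0.5, 0.8, -0.4]
finger_gap: 1.003
shift [ 1.1 -1.3 71.7] turn [ 0.0029  0.0007 -0.0012]
```

```bash
python3 -m jog '[[1,-1,15,0,0,0],[1,-1,30,0,0,0],[1,-1,45,0,0,0],[1,-1,58,0,0,0],[1,-1,67,0,0,0],[1,-1,72,0,0,0],[1,-1,72,0,0,0],[1,-1,72,0,0,0]]'; python3 go.py 0.4637 0.0908 0.06 97.5; python3 -c "
from h import *
cv2.imwrite('pics/w2.png',r.get_image('wrist')[:,:,::-1])"
```

```text
time_s: 3.4
eef_pos: [0.4642, 0.0908, 0.2074]
tcp_rot: [3.138, 0.001, 1.7]
contact_force: [-0.1, -0.0, 0.3]
finger_gap: 0.999
shift [ 0.  -0.5  0.1] turn [ 0.0034  0.0006 -0.0013]
```

View pics/w2.png

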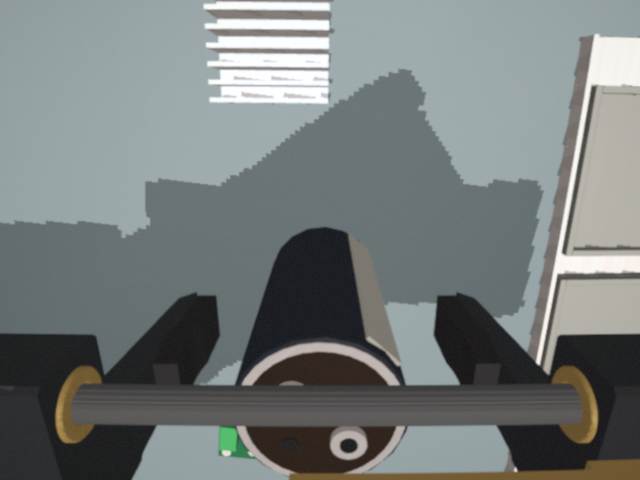

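The can, with its top at (321,410), sits between the fingers (217 and 436) and is within 2 mm of centre. I close now.

```bash
python3 -m jog '[[0,-1,0,0,0,0],[0,-1,0,0,0,0],[0,-1,0,0,0,0],[0,-1,0,0,0,0],[0,-1,0,0,0,0],[0,-1,0,0,0,0],[0,-1,0,0,0,0],[0,-1,0,0,0,0]]' 255 30; python3 go.py 0.4637 0.0908 0.19 97.5
```

```text
time_s: 4.25
eef_pos: [0.4631, 0.0907, 0.2074]
tcp_rot: [3.138, 0.001, 1.7]
contact_force: [-1.3, -0.4, 1.8]
finger_gap: 0.564
shift [  -0.     1.  -129.9] turn [ 0.0032  0.0008 -0.0013]
```

```bash
python3 -m jog '[[0,0,-10,0,0,0],[0,0,-25,0,0,0],[0,0,-45,0,0,0],[0,0,-65,0,0,0],[0,0,-85,0,0,0],[0,0,-100,0,0,0],[0,0,-100,0,0,0],[0,0,-100,0,0,0]]'; python3 go.py 0.635 -0.15 0.16 97.5
```

```text
time_s: 5.05
eef_pos: [0.4627, 0.0905, 0.3074]
tcp_rot: [3.138, 0.001, 1.7]
contact_force: [0.1, -0.1, -3.0]
finger_gap: 0.562
shift [-260.7  139.9    0.9] turn [ 0.0036  0.001  -0.0015]
```

```bash
python3 -m jog '[[-20,11,0,0,0,0],[-60,32,0,0,0,0],[-100,54,0,0,0,0],[-140,75,0,0,0,0],[-180,97,0,0,0,0],[-220,118,0,0,0,0],[-250,134,0,0.003,0,0],[-260,140,0,0.003,0,0]]'; python3 -m jog '[[0,0,0,0,0,0],[0,0,0,0,0,0],[0,0,0,0,0,0],[0,0,0,0,0,0],[0,0,0,0,0,0],[0,0,0,0,0,0],[0,0,0,0,0,0],[0,0,0,0,0,0]]'; python3 - <<'E'
from h import *
import pickle
p=r.camera_params('wrist');im=r.get_image('wrist')
cv2.imwrite('pics/w3.png',im[:,:,::-1]);pickle.dump(p,open('pics/w3.pkl','wb'))
E
```

```text
time_s: 5.85
eef_pos: [0.6356, -0.1537, 0.3061]
tcp_rot: [-3.14, 0.003, 1.695]
contact_force: [0.3, 0.3, -2.6]
finger_gap: 0.56
time_s: 6.65
eef_pos: [0.6356, -0.1537, 0.3062]
tcp_rot: [-3.14, 0.003, 1.695]
contact_force: [-0.1, -0.1, -2.9]
finger_gap: 0.56
```

View pics/w3.png

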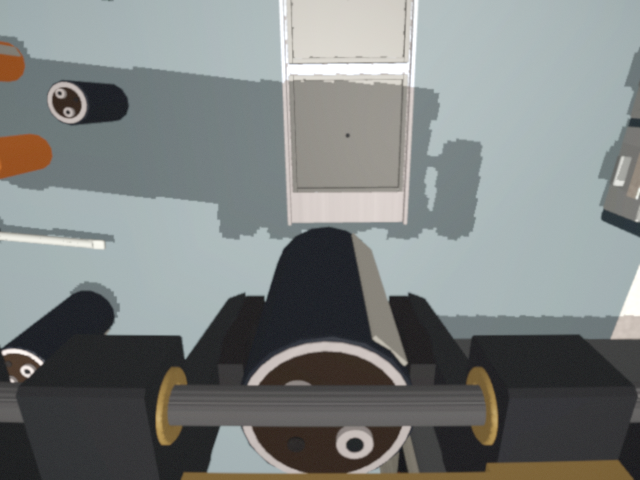

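```bash
python3 - <<'E'
from h import *
import pickle
p=pickle.load(open('pics/w3.pkl','rb'))
print(toworld(p,(347.7,135),.006), toworld(p,(328,410),.06+.0989+.049-.01))
for uv in((289,73),(406,73),(292,188),(405,188)):print(toworld(p,uv,.011).round(4))
E
python3 go.py 0.643 -0.093 0.10 97.5
```

```text
[ 0.64225403 -0.09301251  0.006     ] [ 0.63592225 -0.15280522  0.1979    ]
[ 0.5995 -0.0592  0.011 ]
[ 0.6733 -0.0497  0.011 ]
[ 0.6089 -0.1328  0.011 ]
[ 0.6863 -0.1229  0.011 ]
shift [59.5 14.9 58.7] turn [-0.0012  0.0026 -0.0065]
```

```bash
python3 -m jog '[[10,2,5,0,0,0],[25,6,15,0,0.003,-0.003],[40,10,30,0,0.003,-0.006],[52,13,42,0,0.003,-0.006],[59,15,52,0,0.003,-0.006],[59,15,59,0,0.003,-0.006],[59,15,59,0,0.003,-0.006],[59,15,59,0,0.003,-0.006]]'; python3 go.py 0.6425 -0.0928 0.067 97.5
```

```text
time_s: 7.5
eef_pos: [0.6432, -0.0945, 0.247]
tcp_rot: [-3.14, 0.0, 1.7]
contact_force: [-0.3, -0.4, -1.8]
finger_gap: 0.56
shift [ 1.8 -0.4 32.7] turn [-0.0013  0.0004 -0.0017]
```

```bash
python3 -m jog '[[1,-0.4,6,-0.001,0,0],[1.8,-0.4,13,-0.001,0,0],[1.8,-0.4,20,-0.001,0,0],[1.8,-0.4,25,-0.001,0,0],[1.8,-0.4,28,-0.001,0,0],[1.8,-0.4,30,-0.001,0,0],[1.8,-0.4,31.5,-0.001,0,0],[1.8,-0.4,32,-0.001,0,0]]'; python3 go.py 0.6425 -0.0928 0.066 97.5
```

```text
time_s: 8.3
eef_pos: [0.6426, -0.0928, 0.215]
tcp_rot: [-3.141, 0.0, 1.7]
contact_force: [-0.6, 0.1, -2.4]
finger_gap: 0.566
shift [-0.  -0.1  1.7] turn [-0.0002  0.0004 -0.0017]
```

```bash
python3 -m jog '[[0,0,0.4,0,0,0],[0,0,0.8,0,0,0],[0,0,1.2,0,0,0],[0,0,1.6,0,0,0],[0,0,1.8,0,0,0],[0,0,1.8,0,0,0],[0,0,1.8,0,0,0],[0,0,1.8,0,0,0]]'
```

```text
time_s: 9.1
eef_pos: [0.6427, -0.0927, 0.2136]
tcp_rot: [-3.142, 0.001, 1.7]
contact_force: [-2.9, -0.3, 4.6]
finger_gap: 0.562
```

Contact is made: the vertical force went from −2.4 to +4.6 N. I release, then rise.

```bash
python3 -m jog '[[0,0,0,0,0,0],[0,0,0,0,0,0],[0,0,0,0,0,0],[0,0,0,0,0,0],[0,0,0,0,0,0],[0,0,0,0,0,0],[0,0,-3,0,0,0],[0,0,-10,0,0,0]]' 0; python3 -m jog '[[0,0,-15,0,0,0],[0,0,-40,0,0,0],[0,0,-70,0,0,0],[0,0,-100,0,0,0],[0,0,-120,0,0,0],[0,0,-120,0,0,0],[0,0,-120,0,0,0],[0,0,-120,0,0,0]]';python3 go.py 0.459 -0.315 0.19 97.5
```

```text
time_s: 9.9
eef_pos: [0.6424, -0.0927, 0.2234]
tcp_rot: [-3.14, 0.0, 1.7]
contact_force: [0.6, -0.2, 0.4]
finger_gap: 1.0
time_s: 10.7
eef_pos: [0.642, -0.0927, 0.3425]
tcp_rot: [-3.139, 0.0, 1.7]
contact_force: [-0.8, 1.3, -0.3]
finger_gap: 0.999
shift [-196.8 -210.1    5.8] turn [-0.0028  0.0001 -0.0015]
```

```bash
python3 -m jog '[[-20,-22,0,0,0,0],[-50,-53,0,0,0,0],[-80,-86,0,0,0,0],[-110,-118,0,0,0,0],[-140,-150,0,0,0,0],[-170,-182,0,0,0,0],[-190,-203,0,0,0,0],[-197,-210,0,0,0,0]]';  python3 -m jog '[[0,0,0,0,0,0],[0,0,0,0,0,0],[0,0,0,0,0,0],[0,0,0,0,0,0],[0,0,0,0,0,0],[0,0,0,0,0,0],[0,0,0,0,0,0],[0,0,0,0,0,0]]'; python3 - <<'E'
from h import *
import pickle
p=r.camera_params('wrist');im=r.get_image('wrist')
cv2.imwrite('pics/w4.png',im[:,:,::-1]);pickle.dump(p,open('pics/w4.pkl','wb'))
print(topix(p,[.4576,-.2529,.08]))
E
```

```text
time_s: 11.5
eef_pos: [0.4563, -0.3181, 0.3419]
tcp_rot: [-3.136, -0.0, 1.695]
contact_force: [-0.4, -0.5, -0.6]
finger_gap: 0.996
time_s: 12.3
eef_pos: [0.4564, -0.318, 0.3419]
tcp_rot: [-3.136, -0.0, 1.695]
contact_force: [-0.2, -0.1, 0.5]
finger_gap: 1.0
[[344.97043621 132.23592154]]
```

View pics/w4.png

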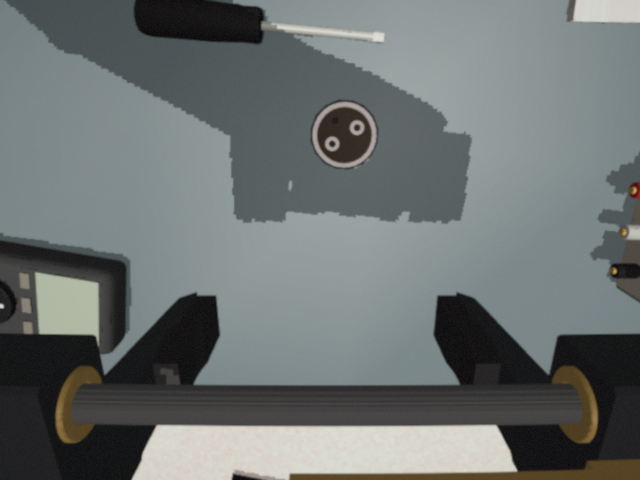

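Can 40's top is at (345,134), against a prediction of (345,132).

```bash
python3 - <<'E'
from h import *
import pickle
p=pickle.load(open('pics/w4.pkl','rb'))
print(toworld(p,(344.8,134),.08))
E
python3 go.py 0.4575 -0.2535 0.11 97.5
```

```text
[ 0.45764127 -0.25390535  0.08      ]
shift [63.9  9.7 84.6] turn [-0.006  -0.0003 -0.0067]
```

```bash
python3 -m jog '[[15,2,15,-0.002,0,-0.003],[30,5,35,-0.004,0,-0.006],[45,7,55,-0.006,0,-0.006],[57,9,75,-0.006,0,-0.006],[64,10,85,-0.006,0,-0.006],[64,10,85,-0.006,0,-0.006],[64,10,85,-0.006,0,-0.006],[64,10,85,-0.006,0,-0.006]]'; python3 go.py 0.4576 -0.2537 0.05 97.5
```

```text
time_s: 13.15
eef_pos: [0.4582, -0.2544, 0.2578]
tcp_rot: [3.14, 0.001, 1.7]
contact_force: [-0.3, -0.1, -0.5]
finger_gap: 0.995
shift [ 0.8 -0.6 60.5] turn [ 0.0013  0.0012 -0.0019]
```

```bash
python3 -m jog '[[1,-1,12,0,0,0],[1,-1,25,0,0,0],[1,-1,40,0,0,0],[1,-1,50,0,0,0],[1,-1,57,0,0,0],[1,-1,60,0,0,0],[1,-1,60,0,0,0],[1,-1,60,0,0,0]]'; python3 -m jog '[[0,0,0,0,0,0],[0,0,0,0,0,0],[0,0,0,0,0,0],[0,0,0,0,0,0],[0,0,0,0,0,0],[0,0,0,0,0,0],[0,0,0,0,0,0],[0,0,0,0,0,0]]' 255 30;
```

```text
time_s: 13.95
eef_pos: [0.4574, -0.2537, 0.198]
tcp_rot: [3.14, 0.001, 1.7]
contact_force: [0.0, 0.5, 0.3]
finger_gap: 0.996
time_s: 14.75
eef_pos: [0.4573, -0.2536, 0.198]
tcp_rot: [3.14, 0.001, 1.7]
contact_force: [0.4, -0.7, 1.4]
finger_gap: 0.448
```

```bash
python3 -m jog '[[0,0,-10,0,0,0],[0,0,-30,0,0,0],[0,0,-55,0,0,0],[0,0,-80,0,0,0],[0,0,-105,0,0,0],[0,0,-125,0,0,0],[0,0,-140,0,0,0],[0,0,-140,0,0,0]]'; python3 go.py 0.624 -0.072 0.195 97.5
```

```text
time_s: 15.55
eef_pos: [0.4577, -0.2536, 0.3404]
tcp_rot: [3.137, 0.004, 1.7]
contact_force: [0.0, 0.2, -1.8]
finger_gap: 0.444
shift [158.7 188.3  -1.6] turn [ 0.0049  0.004  -0.0019]
```

```bash
python3 -m jog '[[15,18,0,0,0,0],[40,47,0,0,0,0],[65,77,0,0,0,0],[90,107,0,0,0,0],[115,136,0,0.005,0.004,0],[140,166,0,0.005,0.004,0],[154,183,0,0.005,0.004,0],[159,188,0,0.005,0.004,0]]';  python3 -m jog '[[0,0,0,0,0,0],[0,0,0,0,0,0],[0,0,0,0,0,0],[0,0,0,0,0,0],[0,0,0,0,0,0],[0,0,0,0,0,0],[0,0,0,0,0,0],[0,0,0,0,0,0]]'; python3 - <<'E'
from h import *
import pickle
p=r.camera_params('wrist');im=r.get_image('wrist')
cv2.imwrite('pics/w5.png',im[:,:,::-1]);pickle.dump(p,open('pics/w5.pkl','wb'))
print(topix(p,[.6313,-.0091,.006]))
E
```

```text
time_s: 16.35
eef_pos: [0.6245, -0.0688, 0.3398]
tcp_rot: [-3.141, -0.002, 1.704]
contact_force: [-0.4, 0.2, -1.2]
finger_gap: 0.444
time_s: 17.15
eef_pos: [0.6245, -0.0688, 0.3399]
tcp_rot: [-3.141, -0.002, 1.704]
contact_force: [-0.5, 0.9, -1.0]
finger_gap: 0.448
[[345.73374474 135.16265   ]]
```

View pics/w5.png

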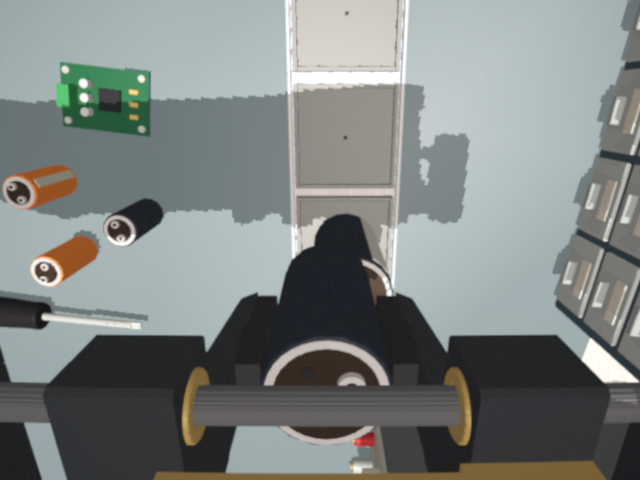

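Dish c's dot is at (345.5,137.3), 2 px (about 1.3 mm) from the top-camera estimate.

```bash
python3 - <<'E'
from h import *
import pickle
p=pickle.load(open('pics/w5.pkl','rb'))
print(toworld(p,(345.6,137.3),.006),toworld(p,(347,13.5),.006),toworld(p,(560,300),.09),toworld(p,(600,150),.1))
E
python3 go.py 0.6314 -0.0103 0.10 97.5
```

```text
[ 0.63143428 -0.01067743  0.006     ] [0.61986786 0.07333946 0.006     ] [ 0.77784536 -0.08611652  0.09      ] [0.76461307 0.00853782 0.1       ]
shift [56.9 14.6 92.6] turn [-0.0003 -0.002   0.0019]
```

```bash
python3 -m jog '[[20,5,0,0,0,0],[40,10,0,0,-0.002,0],[54,14,5,0,-0.002,0.002],[57,15,20,0,-0.002,0.002],[57,15,45,0,-0.002,0.002],[57,15,70,0,-0.002,0.002],[57,15,86,0,-0.002,0.002],[57,15,93,0,-0.002,0.002]]'; python3 go.py 0.6314 -0.0104 0.0575 97.5
```

```text
time_s: 18.0
eef_pos: [0.6309, -0.0109, 0.2443]
tcp_rot: [-3.138, 0.0, 1.701]
contact_force: [-0.5, -0.1, -1.1]
finger_gap: 0.448
shift [ 0.5  0.7 39.5] turn [-0.0039  0.0001 -0.0006]
```

```bash
python3 -m jog '[[0.5,0.6,8,-0.002,0,0],[0.5,0.6,18,-0.004,0,0],[0.5,0.6,26,-0.004,0,0],[0.5,0.6,32,-0.004,0,0],[0.5,0.6,36,-0.004,0,0],[0.5,0.6,38,-0.004,0,0],[0.5,0.6,39,-0.004,0,0],[0.5,0.6,39,-0.004,0,0]]'; python3 go.py 0.6314 -0.0104 0.0567 97.5
```

```text
time_s: 18.8
eef_pos: [0.6314, -0.0104, 0.2055]
tcp_rot: [3.141, 0.0, 1.701]
contact_force: [-0.2, 0.3, -0.8]
finger_gap: 0.447
shift [-0.   0.   1.5] turn [ 0.0004  0.0002 -0.0006]
```

```bash
python3 -m jog '[[0,0,0.4,0,0,0],[0,0,0.8,0,0,0],[0,0,1.2,0,0,0],[0,0,1.6,0,0,0],[0,0,1.8,0,0,0],[0,0,1.8,0,0,0],[0,0,1.8,0,0,0],[0,0,1.8,0,0,0]]'
```

```text
time_s: 19.6
eef_pos: [0.6315, -0.0103, 0.2041]
tcp_rot: [3.141, 0.0, 1.701]
contact_force: [-1.7, -0.6, 5.6]
finger_gap: 0.447
```

Contact is made again. I release and rise.

```bash
python3 -m jog '[[0,0,0,0,0,0],[0,0,0,0,0,0],[0,0,0,0,0,0],[0,0,0,0,0,0],[0,0,0,0,0,0],[0,0,0,0,0,0],[0,0,-3,0,0,0],[0,0,-10,0,0,0]]' 0; python3 -m jog '[[0,0,-15,0,0,0],[0,0,-40,0,0,0],[0,0,-70,0,0,0],[0,0,-100,0,0,0],[0,0,-130,0,0,0],[0,0,-130,0,0,0],[0,0,-130,0,0,0],[0,0,-130,0,0,0]]';python3 go.py 0.42 0.25 0.19 97.5
```

```text
time_s: 20.4
eef_pos: [0.6312, -0.0103, 0.2139]
tcp_rot: [-3.141, 0.0, 1.701]
contact_force: [0.6, 0.5, -0.3]
finger_gap: 1.001
time_s: 21.2
eef_pos: [0.6308, -0.0104, 0.3434]
tcp_rot: [-3.14, 0.0, 1.701]
contact_force: [-0.2, 0.1, -0.1]
finger_gap: 1.001
shift [ 285.6 -175.1    6.4] turn [-0.0018  0.0002 -0.0005]
```

```bash
python3 -m jog '[[30,-18,0,0,0,0],[70,-43,0,0,0,0],[110,-67,0,0,0,0],[150,-92,0,0,0,0],[190,-116,0,0,0,0],[230,-141,0,0,0,0],[265,-162,0,0,0,0],[285,-175,0,0,0,0]]';  python3 -m jog '[[0,0,0,0,0,0],[0,0,0,0,0,0],[0,0,0,0,0,0],[0,0,0,0,0,0],[0,0,0,0,0,0],[0,0,0,0,0,0],[0,0,0,0,0,0],[0,0,0,0,0,0]]'; python3 - <<'E'
from h import *
import pickle
p=r.camera_params('wrist');im=r.get_image('wrist')
cv2.imwrite('pics/w6.png',im[:,:,::-1]);pickle.dump(p,open('pics/w6.pkl','wb'))
print(topix(p,[.4057,.3136,.064]))
E
```

```text
time_s: 22.0
eef_pos: [0.4174, 0.2518, 0.343]
tcp_rot: [-3.138, -0.0, 1.705]
contact_force: [1.0, -0.1, -0.1]
finger_gap: 1.0
time_s: 22.8
eef_pos: [0.4175, 0.2517, 0.343]
tcp_rot: [-3.138, -0.0, 1.705]
contact_force: [0.1, 0.6, -0.2]
finger_gap: 1.0
[[322.64198466 132.86973559]]
```

View pics/w6.png

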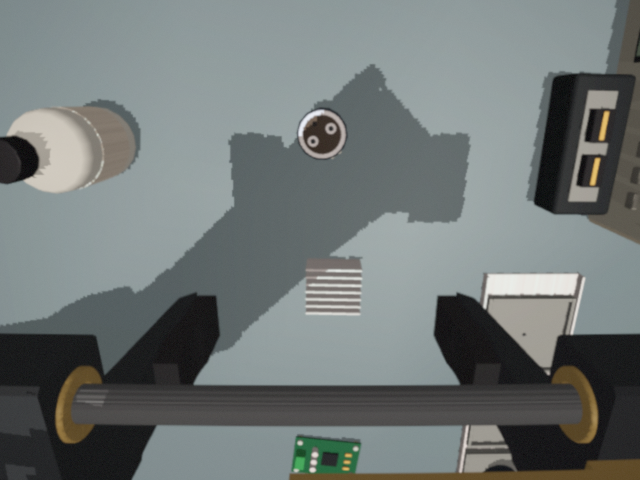

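```bash
python3 - <<'E'
from h import *
import pickle
p=pickle.load(open('pics/w6.pkl','rb'))
print(toworld(p,(322.3,133.5),.064),'bottle base edge',toworld(p,(138,140),.03),'shoulder',toworld(p,(100,150),.07), toworld(p,(38,155),.11))
E
python3 go.py 0.4056 0.3133 0.10 97.5
```

```text
[0.40553971 0.31319095 0.064     ] bottle base edge [0.27536338 0.28896569 0.03      ] shoulder [0.26921424 0.2854321  0.07      ] [0.25710379 0.28566554 0.11      ]
shift [62.6 -3.1 95.7] turn [-0.0039 -0.0002  0.0035]
```

Can 32's top is at (322,133.5). The bottle at left (100,150) and the fixture at right (585,140) clear the gripper body by more than 35 mm.

```bash
python3 -m jog '[[15,-1,15,-0.002,0,0.003],[30,-2,35,-0.004,0,0.003],[45,-3,55,-0.004,0,0.003],[57,-3,75,-0.004,0,0.003],[62,-3,90,-0.004,0,0.003],[62.5,-3,96,-0.004,0,0.003],[62.5,-3,96,-0.004,0,0.003],[62.5,-3,96,-0.004,0,0.003]]'; python3 go.py 0.4055 0.3132 0.042 97.5
```

```text
time_s: 23.65
eef_pos: [0.4062, 0.3127, 0.2475]
tcp_rot: [3.141, -0.0, 1.701]
contact_force: [0.1, -1.1, -0.9]
finger_gap: 0.998
shift [ 0.5 -0.6 58.2] turn [ 0.0007 -0.     -0.0004]
```

```bash
python3 -m jog '[[0.5,-1,12,0,0,0],[0.5,-1,25,0,0,0],[0.5,-1,38,0,0,0],[0.5,-1,48,0,0,0],[0.5,-1,55,0,0,0],[0.5,-1,58,0,0,0],[0.5,-1,58,0,0,0],[0.5,-1,58,0,0,0]]'; python3 -m jog '[[0,0,0,0,0,0],[0,0,0,0,0,0],[0,0,0,0,0,0],[0,0,0,0,0,0],[0,0,0,0,0,0],[0,0,0,0,0,0],[0,0,0,0,0,0],[0,0,0,0,0,0]]' 255 25;
```

```text
time_s: 24.45
eef_pos: [0.4053, 0.3133, 0.1898]
tcp_rot: [3.14, -0.0, 1.701]
contact_force: [0.6, 0.7, -0.3]
finger_gap: 0.998
time_s: 25.25
eef_pos: [0.4052, 0.3133, 0.1898]
tcp_rot: [3.14, -0.0, 1.702]
contact_force: [-0.1, -0.0, 0.6]
finger_gap: 0.348
```

```bash
python3 -m jog '[[0,0,-10,0,0,0],[0,0,-30,0,0,0],[0,0,-55,0,0,0],[0,0,-80,0,0,0],[0,0,-105,0,0,0],[0,0,-130,0,0,0],[0,0,-145,0,0,0],[0,0,-150,0,0,0]]'; python3 go.py 0.612 0.013 0.195 97.5
```

```text
time_s: 26.05
eef_pos: [0.4053, 0.3135, 0.3414]
tcp_rot: [3.138, -0.001, 1.701]
contact_force: [-0.1, -0.3, -0.6]
finger_gap: 0.355
shift [-324.8  165.8   -0.7] turn [ 0.0034 -0.0013 -0.0004]
```

```bash
python3 -m jog '[[-25,13,0,0,0,0],[-65,33,0,0,0,0],[-110,56,0,0,0,0],[-155,79,0,0,0,0],[-200,102,0,0,0,0],[-245,125,0,0.003,0,0],[-290,148,0,0.003,0,0],[-325,166,0,0.003,-0.001,0]]';  python3 -m jog '[[0,0,0,0,0,0],[0,0,0,0,0,0],[0,0,0,0,0,0],[0,0,0,0,0,0],[0,0,0,0,0,0],[0,0,0,0,0,0],[0,0,0,0,0,0],[0,0,0,0,0,0]]'; python3 - <<'E'
from h import *
import pickle
p=r.camera_params('wrist');im=r.get_image('wrist')
cv2.imwrite('pics/w7.png',im[:,:,::-1]);pickle.dump(p,open('pics/w7.pkl','wb'))
print(topix(p,[.6199,.0735,.006]))
E
```

```text
time_s: 26.85
eef_pos: [0.613, 0.0097, 0.3404]
tcp_rot: [-3.14, 0.0, 1.699]
contact_force: [0.3, 0.3, -1.1]
finger_gap: 0.356
time_s: 27.65
eef_pos: [0.6129, 0.0098, 0.3405]
tcp_rot: [-3.14, 0.001, 1.7]
contact_force: [0.4, -0.2, -0.9]
finger_gap: 0.357
[[346.79211941 128.62495801]]
```

View pics/w7.png

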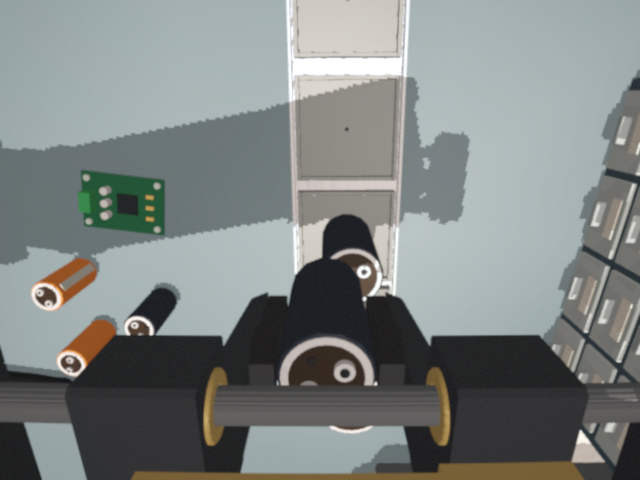

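Dish b's dot is at (346.7,129), matching the prediction.

```bash
python3 go.py 0.6199 0.0734 0.10 97.5
```

```text
shift [62.3 15.2 93.1] turn [-0.0012  0.0005 -0.0022]
```

```bash
python3 -m jog '[[20,5,0,0,0,0],[42,10,0,0,0,0],[57,14,5,0,0,-0.002],[62,15,20,-0.001,0,-0.002],[62,15,45,-0.001,0,-0.002],[62,15,70,-0.001,0,-0.002],[62,15,86,-0.001,0,-0.002],[62,15,93,-0.001,0,-0.002]]'; python3 go.py 0.6199 0.0734 0.0495 97.5
```

```text
time_s: 28.5
eef_pos: [0.619, 0.0723, 0.2448]
tcp_rot: [-3.138, 0.001, 1.701]
contact_force: [-0.1, -0.7, -0.5]
finger_gap: 0.352
shift [ 1.1  1.3 48. ] turn [-0.0038  0.0011 -0.0007]
```

```bash
python3 -m jog '[[0.5,0.6,8,-0.002,0,0],[1,1,18,-0.004,0.001,0],[1,1,28,-0.004,0.001,0],[1,1,36,-0.004,0.001,0],[1,1,42,-0.004,0.001,0],[1,1,46,-0.004,0.001,0],[1,1,47.5,-0.004,0.001,0],[1,1,47.5,-0.004,0.001,0]]'; python3 go.py 0.6199 0.0734 0.0485 97.5
```

```text
time_s: 29.3
eef_pos: [0.6197, 0.0733, 0.1973]
tcp_rot: [3.141, 0.0, 1.701]
contact_force: [0.8, -0.2, -0.4]
finger_gap: 0.357
shift [0.  0.2 1.5] turn [ 0.0003  0.     -0.0006]
```

```bash
python3 -m jog '[[0,0,0.4,0,0,0],[0,0,0.8,0,0,0],[0,0,1.2,0,0,0],[0,0,1.6,0,0,0],[0,0,1.8,0,0,0],[0,0,1.8,0,0,0],[0,0,1.8,0,0,0],[0,0,1.8,0,0,0]]'
```

```text
time_s: 30.1
eef_pos: [0.6197, 0.0733, 0.1958]
tcp_rot: [3.141, 0.0, 1.701]
contact_force: [-2.0, -0.4, 3.9]
finger_gap: 0.357
```

```bash
python3 -m jog '[[0,0,0,0,0,0],[0,0,0,0,0,0],[0,0,0,0,0,0],[0,0,0,0,0,0],[0,0,0,0,0,0],[0,0,0,0,0,0],[0,0,-3,0,0,0],[0,0,-10,0,0,0]]' 0; python3 -m jog '[[0,0,-15,0,0,0],[0,0,-40,0,0,0],[0,0,-70,0,0,0],[0,0,-100,0,0,0],[0,0,-135,0,0,0],[0,0,-135,0,0,0],[0,0,-135,0,0,0],[0,0,-135,0,0,0]]';python3 go.py 0.482 -0.155 0.19 97.5
```

```text
time_s: 30.9
eef_pos: [0.6195, 0.0733, 0.2057]
tcp_rot: [-3.141, 0.0, 1.701]
contact_force: [0.0, 0.2, 0.1]
finger_gap: 1.0
time_s: 31.7
eef_pos: [0.6191, 0.0731, 0.3402]
tcp_rot: [-3.14, 0.0, 1.701]
contact_force: [0.5, -0.3, 1.1]
finger_gap: 1.003
shift [-208.3 -165.6    3.3] turn [-0.0018  0.0005 -0.0006]
```

```bash
python3 -m jog '[[-20,-16,0,0,0,0],[-50,-40,0,0,0,0],[-85,-68,0,0,0,0],[-120,-95,0,0,0,0],[-150,-119,0,0,0,0],[-180,-143,0,0,0,0],[-200,-159,0,0,0,0],[-208,-166,0,0,0,0]]' 110;  python3 -m jog '[[0,0,0,0,0,0],[0,0,0,0,0,0],[0,0,0,0,0,0],[0,0,0,0,0,0],[0,0,0,0,0,0],[0,0,0,0,0,0],[0,0,0,0,0,0],[0,0,0,0,0,0]]'; python3 - <<'E'
from h import *
import pickle
p=r.camera_params('wrist');im=r.get_image('wrist')
cv2.imwrite('pics/w8.png',im[:,:,::-1]);pickle.dump(p,open('pics/w8.pkl','wb'))
print(topix(p,[.482,-.091,.05]))
E
```

```text
time_s: 32.5
eef_pos: [0.4797, -0.1572, 0.3396]
tcp_rot: [-3.137, 0.0, 1.697]
contact_force: [0.2, 0.1, 0.5]
finger_gap: 0.566
time_s: 33.3
eef_pos: [0.4797, -0.1571, 0.3396]
tcp_rot: [-3.137, 0.0, 1.697]
contact_force: [-0.1, -0.4, 0.2]
finger_gap: 0.564
[[344.81289579 127.87280596]]
```

View pics/w8.png

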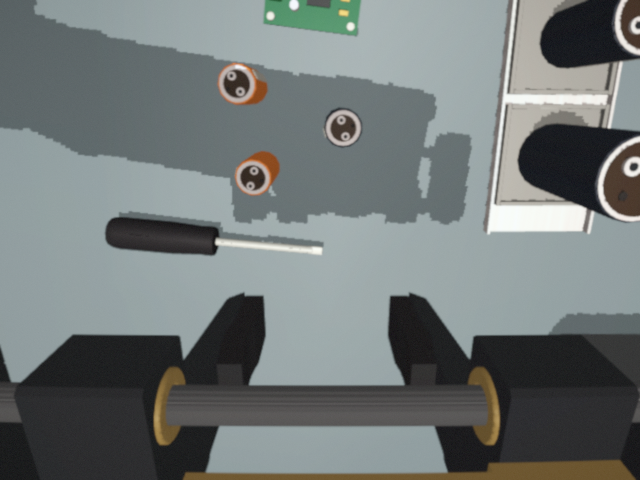

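Can 25's top is at (343,128). The orange cans are at (238,83) and (253,177), left of where the fingers will go.

```bash
python3 - <<'E'
from h import *
import pickle
p=pickle.load(open('pics/w8.pkl','rb'))
for uv in((343,128),(238,83),(253,177)):print(toworld(p,uv,.05))
E
python3 go.py 0.4814 -0.0912 0.09 97.5
```

```text
[ 0.48084902 -0.09123083  0.05      ]
[ 0.41155092 -0.0723562   0.05      ]
[ 0.4254235  -0.13054768  0.05      ]
shift [ 65.3  10.5 102.2] turn [-0.0047  0.0004 -0.0044]
```

```bash
python3 -m jog '[[15,2,15,-0.002,0,-0.002],[30,5,35,-0.005,0,-0.004],[45,7,58,-0.005,0,-0.004],[58,9,80,-0.005,0,-0.004],[65,10,95,-0.005,0,-0.004],[65,10,102,-0.005,0,-0.004],[65,10,102,-0.005,0,-0.004],[65,10,102,-0.005,0,-0.004]]'; python3 go.py 0.4811 -0.0912 0.032 97.5
```

```text
time_s: 34.15
eef_pos: [0.4813, -0.0922, 0.238]
tcp_rot: [3.141, 0.001, 1.7]
contact_force: [0.5, 0.9, 0.1]
finger_gap: 0.568
shift [ 1.  -0.1 58.7] turn [ 0.001   0.001  -0.0013]
```

```bash
python3 -m jog '[[1,0,12,0,0,0],[1,0,25,0,0,0],[1,0,38,0,0,0],[1,0,48,0,0,0],[1,0,55,0,0,0],[1,0,58.5,0,0,0],[1,0,58.5,0,0,0],[1,0,58.5,0,0,0]]'; python3 -m jog '[[0,0,0,0,0,0],[0,0,0,0,0,0],[0,0,0,0,0,0],[0,0,0,0,0,0],[0,0,0,0,0,0],[0,0,0,0,0,0],[0,0,0,0,0,0],[0,0,0,0,0,0]]' 255 20;
```

```text
time_s: 34.95
eef_pos: [0.4814, -0.0912, 0.1797]
tcp_rot: [3.14, 0.001, 1.7]
contact_force: [0.4, -0.7, -0.2]
finger_gap: 0.57
time_s: 35.75
eef_pos: [0.4814, -0.0912, 0.1799]
tcp_rot: [3.14, 0.001, 1.7]
contact_force: [-1.3, -0.8, 5.0]
finger_gap: 0.278
```

```bash
python3 -m jog '[[0,0,-10,0,0,0],[0,0,-30,0,0,0],[0,0,-55,0,0,0],[0,0,-85,0,0,0],[0,0,-115,0,0,0],[0,0,-140,0,0,0],[0,0,-155,0,0,0],[0,0,-160,0,0,0]]'; python3 go.py 0.600 0.099 0.19 97.5
```

```text
time_s: 36.55
eef_pos: [0.4815, -0.091, 0.3417]
tcp_rot: [3.138, 0.002, 1.7]
contact_force: [0.3, -0.5, -1.2]
finger_gap: 0.277
shift [173.1 142.1   4.6] turn [ 0.0041  0.0023 -0.0012]
```

```bash
python3 -m jog '[[15,12,0,0,0,0],[40,33,0,0,0,0],[68,56,0,0,0,0],[95,78,0,0,0,0],[122,100,0,0.004,0.002,0],[148,121,0,0.004,0.002,0],[165,135,0,0.004,0.002,0],[173,142,0,0.004,0.002,-0.001]]';  python3 -m jog '[[0,0,0,0,0,0],[0,0,0,0,0,0],[0,0,0,0,0,0],[0,0,0,0,0,0],[0,0,0,0,0,0],[0,0,0,0,0,0],[0,0,0,0,0,0],[0,0,0,0,0,0]]'; python3 - <<'E'
from h import *
import pickle
p=r.camera_params('wrist');im=r.get_image('wrist')
cv2.imwrite('pics/w9.png',im[:,:,::-1]);pickle.dump(p,open('pics/w9.pkl','wb'))
print(topix(p,[.6088,.1608,.006]))
E
```

```text
time_s: 37.35
eef_pos: [0.6001, 0.1012, 0.3412]
tcp_rot: [-3.141, -0.001, 1.704]
contact_force: [-0.4, -0.5, -0.5]
finger_gap: 0.28
time_s: 38.15
eef_pos: [0.6, 0.1012, 0.3412]
tcp_rot: [-3.141, -0.001, 1.704]
contact_force: [-0.6, -0.1, -0.5]
finger_gap: 0.273
[[348.45842042 135.14860365]]
```

View pics/w9.png

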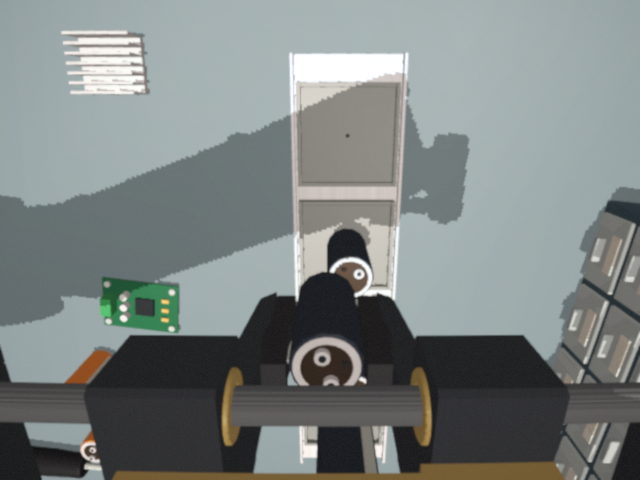

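Dish a's dot is at (347.5,135.5), matching the prediction.

```bash
python3 go.py 0.6085 0.1606 0.10 97.5
```

```text
shift [57.6 16.4 94. ] turn [-0.0008 -0.0011  0.0026]
```

```bash
python3 -m jog '[[20,5,0,0,0,0],[42,11,0,0,0,0],[55,15,5,0,0,0.002],[58,16.5,20,-0.001,-0.001,0.002],[58,16.5,45,-0.001,-0.001,0.002],[58,16.5,70,-0.001,-0.001,0.002],[58,16.5,86,-0.001,-0.001,0.002],[58,16.5,94,-0.001,-0.001,0.002]]'; python3 go.py 0.6085 0.1606 0.0396 97.5
```

```text
time_s: 39.0
eef_pos: [0.6079, 0.16, 0.2448]
tcp_rot: [-3.139, 0.001, 1.702]
contact_force: [-1.0, 0.4, -0.4]
finger_gap: 0.274
shift [ 0.6  0.8 57.9] turn [-0.003   0.001   0.0001]
```

```bash
python3 -m jog '[[0.5,0.6,8,-0.002,0,0],[0.5,0.7,20,-0.003,0.001,0],[0.5,0.7,33,-0.003,0.001,0],[0.5,0.7,45,-0.003,0.001,0],[0.5,0.7,52,-0.003,0.001,0],[0.5,0.7,56,-0.003,0.001,0],[0.5,0.7,57.5,-0.003,0.001,0],[0.5,0.7,57.5,-0.003,0.001,0]]'; python3 go.py 0.6085 0.1606 0.0386 97.5
```

```text
time_s: 39.8
eef_pos: [0.6085, 0.1606, 0.1874]
tcp_rot: [3.141, -0.0, 1.702]
contact_force: [-0.3, 0.7, 0.8]
finger_gap: 0.273
shift [ 0.  -0.   1.5] turn [ 0.0003 -0.0001  0.0002]
```

```bash
python3 -m jog '[[0,0,0.4,0,0,0],[0,0,0.8,0,0,0],[0,0,1.2,0,0,0],[0,0,1.6,0,0,0],[0,0,1.8,0,0,0],[0,0,1.8,0,0,0],[0,0,1.8,0,0,0],[0,0,1.8,0,0,0]]'
```

```text
time_s: 40.6
eef_pos: [0.6086, 0.1606, 0.1859]
tcp_rot: [3.141, -0.0, 1.702]
contact_force: [-1.3, 0.2, 4.8]
finger_gap: 0.279
```

```bash
python3 -m jog '[[0,0,0,0,0,0],[0,0,0,0,0,0],[0,0,0,0,0,0],[0,0,0,0,0,0],[0,0,0,0,0,0],[0,0,0,0,0,0],[0,0,-3,0,0,0],[0,0,-10,0,0,0]]' 110; python3 -m jog '[[0,0,-15,0,0,0],[0,0,-40,0,0,0],[0,0,-70,0,0,0],[0,0,-100,0,0,0],[0,0,-135,0,0,0],[0,0,-165,0,0,0],[0,0,-165,0,0,0],[0,0,-165,0,0,0]]';python3 go.py 0.44 -0.05 0.25 97.5
```

```text
time_s: 41.4
eef_pos: [0.6083, 0.1605, 0.1958]
tcp_rot: [-3.141, 0.0, 1.702]
contact_force: [0.0, -0.4, -0.6]
finger_gap: 0.57
time_s: 42.2
eef_pos: [0.6084, 0.1606, 0.3623]
tcp_rot: [3.14, 0.0, 1.702]
contact_force: [-0.9, -0.4, -0.0]
finger_gap: 0.568
shift [-186.8 -194.4  -35.3] turn [0.0017 0.0002 0.0001]
```

```bash
python3 -m jog '[[-20,-20,-5,0,0,0],[-50,-52,-12,0,0,0],[-80,-83,-20,0,0,0],[-110,-114,-25,0,0,0],[-140,-146,-30,0,0,0],[-165,-172,-35,0,0,0],[-182,-189,-35,0,0,0],[-187,-194,-35,0,0,0]]'; python3 - <<'E'
from h import *
import pickle
p=r.camera_params('wrist');im=r.get_image('wrist')
cv2.imwrite('pics/w10.png',im[:,:,::-1])
cv2.imwrite('pics/top1.png',r.get_image('top')[:,:,::-1])
im=r.get_image('scene');cv2.imwrite('pics/s1.png',cv2.resize(im[130:330,150:560,::-1],None,fx=1.9,fy=1.9))
a=cv2.imread('pics/top1.png')[180:310,235:402];cv2.imwrite('pics/zt1.png',cv2.resize(a,None,fx=4.5,fy=4.5,interpolation=cv2.INTER_CUBIC))
p=r.camera_params('top');q=topix(p,[[.6085,.1608,.056],[.6199,.0734,.070],[.6314,-.0105,.086],[.6425,-.0928,.104]]);print(q,((q-[235,180]+.5)*4.5-.5).round())
E
```

```text
time_s: 43.0
eef_pos: [0.4386, -0.0523, 0.3962]
tcp_rot: [-3.14, 0.001, 1.698]
contact_force: [0.0, -0.1, 0.7]
finger_gap: 0.567
[[264.74035612 217.6707325 ]
 [300.94526494 210.80153684]
 [336.3901869  203.61576313]
 [371.915788   196.28350503]] [[136. 171.]
 [299. 140.]
 [458. 108.]
 [618.  75.]]
```

View pics/zt1.png

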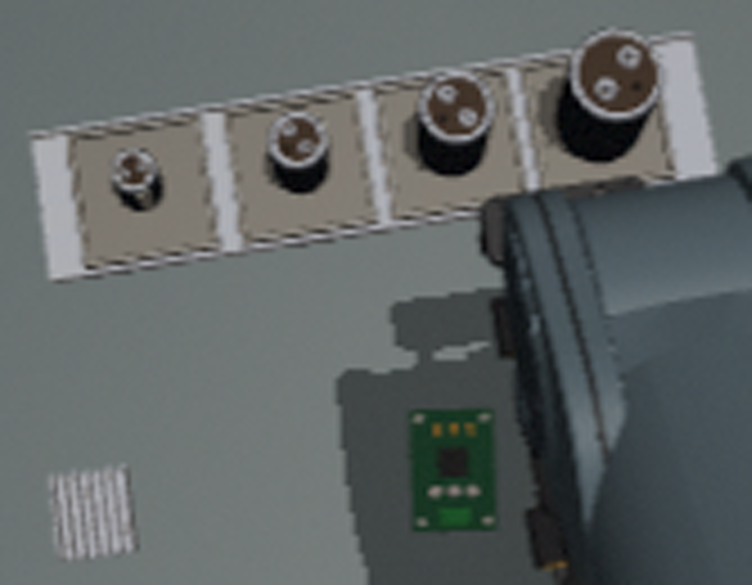

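View pics/s1.png

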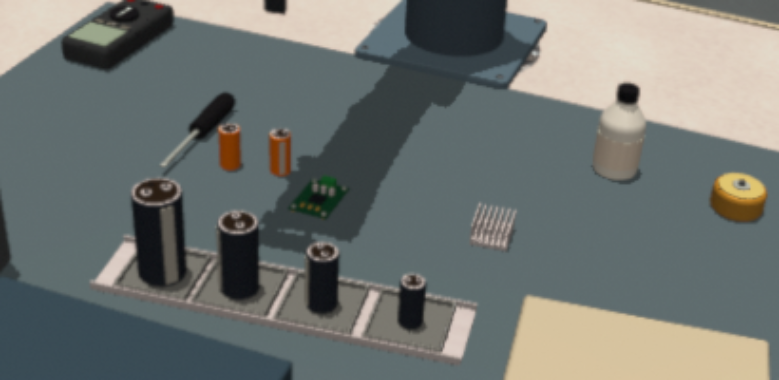

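View pics/w10.png

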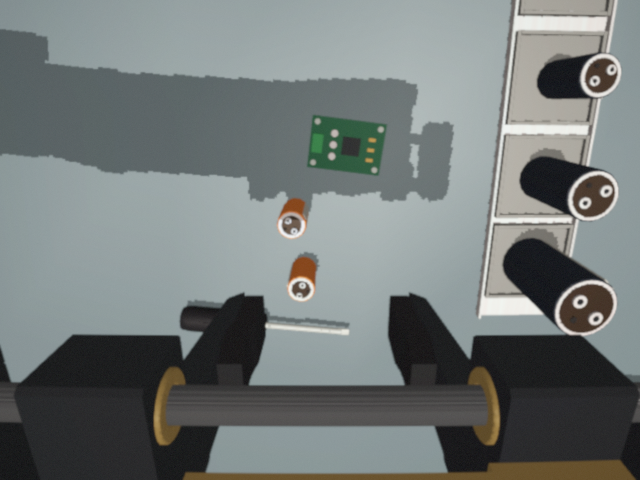

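All four cans stand upright in ascending order from the meter. In the zoomed top view their tops are at (134,170), (298,140), (455,105) and (617,74), within 1 raw pixel (about 2 mm) of where they would be if centred. The board is still at raw pixel (336,284), and the orange cans have not moved. Handing in.

```bash
python3 -c "
from bench import r
print(r.hand_in(), r.state()['time_s'])"
```

```text
the job is handed in; nothing more can be done
the job is handed in; nothing more can be done
```

I set all four capacitors upright in the dishes in order of size: 25 mm in dish_a next to the cream meter, 32 mm in dish_b, 40 mm in dish_c and 50 mm in dish_d. Each was lowered slowly until the force reading showed contact, then released. I handed the job in at about 43 s.

In the last pictures, before I handed in, all four cans were standing. Their tops were within about 1 top-camera pixel (2 mm) of the dish centres. The board and the orange look-alikes were where they started, and the gripper was clear of everything.

- **Camera disagreement:** the top and wrist cameras differed by up to 2 mm on the dish centres, so I went by close wrist views for placing.
- **Forces:** end-of-move readings stayed under 6 N. I did not check peaks within moves.

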